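# Put the espresso tamper away in its close-fitting stand

## Task

Put the espresso tamper away in its wooden stand: lean it and let the lower edge of its steel piston into the bore of the liner first, then straighten it and slide it down until it is fully home, piston top flush with the liner's flange, keeping hold of it until then and letting go only afterwards. The fit is tight and the liner sits a little off the stand's centre, so feel your way in gently, never forcing or jamming it, and leave the coffee jar, sugar bowl and glass cup where they stand.

Things in the scene. Friction and masses are not known exactly. Their poses are not given: they have to be found in the camera images.
- tamper_handle (a point): Espresso tamper, loose, 0.2 to 0.4 kg, upright on the worktop, 101 mm tall: steel piston below, slim neck, then a dark wooden handle, square 28 x 28 mm with flat sides, from 51 to 101 mm above the foot. This point is the handle's centre, on the axis, 76 mm above the foot; z points up along the tamper, x and y are square to the handle's flat sides.
- tamper_foot (a point): Centre of the flat underside of the tamper's piston, same axes. The piston is solid steel, diameter 44 mm, 34 mm tall, its foot edge eased by about 1.2 mm over the lowest 1.5 mm; the neck above it is 18 mm across and ends 51 mm up.
- stand: Tamper stand, fixed: round dark wooden block, diameter 112 mm, 42 mm tall, origin at the centre of its underside on the worktop, z up. In its wide well sits a steel liner, a cup with a flat flange on top (outer diameter 77 mm, 4 mm thick, top face 46.5 mm above the worktop, the highest part) and a plain round sharp-edged bore of diameter 45.5 mm.
- stand_mouth (a point): Point on the stand's (not the liner's) axis at the height of the flange's top face, where the bore begins. The liner was set off centre in its well: it is upright and held fast (it does not give), but its bore's axis is about 5 mm from this point sideways, in an unknown direction that differs each time.
- stand_floor (a point): Point on the stand's axis at the height of the bore's flat solid floor, 34 mm below the flange's top face and 12.5 mm above the worktop; the tamper's foot rests at this height when it is home.
- coffee_jar_mid (a point): Coffee jar of clear glass with a wooden lid, 66 mm across, 106 mm tall, a bystander on the worktop behind the work; point on its axis 53 mm up.
- sugar_bowl_mid (a point): Small beige lidded sugar bowl, 68 mm across, 70 mm tall, a bystander; point on its axis 35 mm up.
- glass_cup_mid (a point): Small pressed-glass coffee cup with a handle, 45 x 77 mm over the handle, 51 mm tall, a bystander; point 25 mm up inside it.
There are look-alikes about, which are no part of the job. Leave any blue or purple look-alike of the part that bears tamper_handle alone.

How it is judged:
By the outcome, as a careful person would: the job done as asked, in the order asked, and still so for the second after the job is handed in, with the robot touching nothing.
It also fails if it takes over 67 s, if anything falls off the work surface, if the arm or the gripper's body presses on something with over 40 N, if the wrist force passes 120 N, or if a joint passes its speed limit or range.

## Robot

A 6-joint arm with a two-finger parallel gripper is mounted at the origin on a cart in front of the work surface, level with it; the furniture and walls round the work are solid. World frame = base frame: x ahead of the robot, y to its left, z up, the work surface at z = 0. Lengths are in m, angles in rad, forces in N, time in s.
With the tool pointing down it reaches from about 0.35 to 0.775 m from the base axis. Payload 7.3 kg.
Tool frame: the origin (TCP) lies midway between the tips of the shut fingers; the grasp point (between the pads) lies bot.pinch_z behind it (bot.pinch_z is the distance from the TCP to the grasp point, in m); z points along the fingers, y is the direction in which the jaws open and shut (so a half turn about z gives the same grasp; the last joint's range is limited). The gripper opens to 92 mm and grips with 3 to 60 N. Pads are 19 mm wide; open, the fingers measure 130 mm over their backs; the gripper's body (75 mm by 190 mm) begins 47 mm behind the grasp point.
Start: joints at [1.171, 0.342, 1.524, -0, 1.275, -0.146], TCP at [0.132, 0.508, 0.227] pointing down, gripper open.
Joint ranges: [-2.53, 2.53], [-0.77, 2.02], [0.04, 2.7], [-1, 4.14], [0.28, 2.66], [-3.11, 3.11]. Speed limits (rad/s): [2.57, 2.57, 3.14, 3.14, 3.14, 3.14].

## Interface

Orientations are given as a unit quaternion [w, x, y, z].
In Python, from station import bot gives the robot as it stands.
- The arm moves only by the tool carry_out, never from a script. Its argument "deltas" is a list of rows, each a list of 3 entries, a list of its own where there are three numbers: the turn, a rotation vector about the tool's x, y, z in units of 6 degrees (1.0 is 6 degrees), then the shift along the tool's x, y, z in units of 40 mm (1.0 is 40 mm), then the closure, from -1 (fully open) to 1 (shut), so that 0 is half open. A call has 1 to 12 rows; each row shifts and turns the pose as measured when the row begins, along the tool's axes as they then stand; what a row does not reach is not made up. A row lasts 1/12 s, in which the tool goes at most 41.7 mm and 7.16 degrees, less where a joint would pass 70% of its speed; a pose out of reach is approached as far as the arm can. A call is refused whole if a number of a shift passes 1 or a number of a turn 1, either way. A call with a gripper value outside its range is refused whole. The fingers move at their own pace and stop on an object; "squeeze" is the grip in N (left out, the last holds). Time passes only in rows, so rows that do not move let the fingers close. It gives the time, the measured TCP pose, the force and the opening at its end, in the units of the state.
- bot.observe(): the state, without advancing time (a new reading comes with each control period).
- bot.grab_frame(name): name is "side" or "top" or "wrist"; returns a dict with "frame" (420x560x3 uint8, red, green, blue), "z_map" (420x560 float32, m along the optical axis (not along the pixel's ray), 0 where there is no reading), "fovy" (degrees; the focal length in pixels is half the picture's height over the tangent of half this angle, whatever the lens; pixels are square), "cx", "cy" (the principal point, pixels), "xyz" and "attitude" of the camera in the world; the wrist camera has in their place "T_tool_cam" (4x4, takes a point from camera to tool coordinates, whose origin is the TCP and whose axes are the flange's). Camera axes: x right, y down, z forward; pixel columns grow to the right and rows downward; lengths in m; the calibration is good to about 2 mm. A picture is of the moment at which its call begins: read the wrist's pose just before it.
- bot.close_job(): hands the job in, once; it reports no verdict.
The state is a dict: "t": time; "joints": joint angles; "qd": joint speeds; "joint_torque": joint torques, N m; "eef_pos": TCP position; "tool_rot": TCP orientation; "wrist_force": force on the tool from outside, world axes, zero at the start; "torque": the same for the moment, N m; "opening": finger opening in m.
Only numpy, scipy, OpenCV 4.12 (cv2) and the standard library are available. Lean on these libraries where they do the work, as an engineer would, in place of code of your own. Each camera call takes 0.05 s, during which the arm holds its last target. There are 200 camera calls.

## Working session

There is one attempt and no reset: what is moved stays moved. The work goes in short steps, Python scripts to look and compute and a tool call to move; the robot and the scene stay as the last step left them, time stands still between calls to the robot, and variables do not carry over. Pictures are saved under pics/ and viewed, on a budget of 10 in all, crops included, one or two more only if the job needs it, and the job is handed in when it is done.

Besides the shell and the picture viewer there is one more tool, called after "Emit:" as name(argument=value, ...), one argument or row to a line, values as JSON. carry_out: Moves the arm, as the interface text tells. Its arguments: {"type":"object","properties":{"deltas":{"type":"array","items":{"type":"array"}},"squeeze":{"type":"number"}},"required":["deltas"]}

```bash
mkdir -p pics; ls; cat > h.py <<'E'
import numpy as np, cv2
from station import bot
from scipy.spatial.transform import Rotation as R
def quat(q): return R.from_quat([q[1],q[2],q[3],q[0]]).as_matrix()
def grab(n):
    s=bot.observe(); d=bot.grab_frame(n); h,w=d["frame"].shape[:2]
    d["f"]=h/2/np.tan(np.radians(d["fovy"])/2)
    if n=="wrist":
        T=np.eye(4);T[:3,:3]=quat(s["tool_rot"]);T[:3,3]=s["eef_pos"]
        T=T@np.array(d["T_tool_cam"]);d["Rm"]=T[:3,:3];d["p"]=T[:3,3]
    else:
        a=np.array(d["attitude"]); d["Rm"]=a if a.shape==(3,3) else quat(a); d["p"]=np.array(d["xyz"])
    return d
def rays(d,uv):
    uv=np.atleast_2d(uv).astype(float)
    return np.c_[(uv[:,0]-d["cx"])/d["f"],(uv[:,1]-d["cy"])/d["f"],np.ones(len(uv))]@d["Rm"].T
def onplane(d,uv,z):
    r=rays(d,uv); return d["p"]+r*((z-d["p"][2])/r[:,2])[:,None]
def cloud(d):
    v,u=np.mgrid[:420,:560]; r=rays(d,np.c_[u.ravel(),v.ravel()])
    return (d["p"]+r*d["z_map"].reshape(-1,1)).reshape(420,560,3)
def proj(d,P):
    q=(np.atleast_2d(P)-d["p"])@d["Rm"]; return q[:,:2]/q[:,2:]*d["f"]+[d["cx"],d["cy"]]
def save(d,n): cv2.imwrite("pics/"+n,d["frame"][:,:,::-1])
E
python3 - <<'E'
from h import *
print(bot.observe(),bot.pinch_z)
ims=[]
for n in("side","top"):
    d=grab(n);ims.append(d["frame"]);print(n,d["p"],d["Rm"].round(3).tolist(),d["fovy"],d["cx"],d["cy"],(d["z_map"]>0).mean())
im=np.hstack(ims); cv2.imwrite("pics/a.png",cv2.resize(ims[0],(800,600))[:,:,::-1]);cv2.imwrite("pics/b.png",cv2.resize(ims[1],(800,600))[:,:,::-1])
E
```

```text
pics
{'t': 0.0, 'joints': array([ 1.17101561e+00,  3.42748998e-01,  1.52502319e+00, -9.39532124e-06,
        1.27540336e+00, -1.45980111e-01]), 'qd': array([ 7.08030141e-04, -4.76433395e-04,  1.21144791e-03, -7.93188512e-04,
        1.07592540e-03, -2.89969906e-05]), 'joint_torque': array([ 5.67388270e-04, -4.31236911e+01, -2.44222695e+01,  7.18102790e-02,
        5.57763828e-02, -1.50990586e-04]), 'eef_pos': array([0.13162838, 0.50780533, 0.22602918]), 'tool_rot': array([-2.08973273e-04,  1.26558584e-01,  9.91958819e-01, -7.63373675e-04]), 'wrist_force': array([0.70619783, 0.26052128, 0.87677596]), 'torque': array([-0.00771337,  0.00860039, -0.02114423]), 'opening': 0.09205330346232204} 0.0188
side [0.53212488 0.64481771 0.58409043] [[-0.997, -0.061, 0.044], [-0.071, 0.582, -0.81], [0.024, -0.811, -0.585]] 57.239775467055054 278.1500102054202 211.19384494548683 0.9942687074829932
top [ 0.48662225 -0.04501127  1.02219235] [[0.028, -0.996, 0.089], [-0.999, -0.03, -0.018], [0.021, -0.088, -0.996]] 57.34771694623071 275.0700318944117 203.1511528800901 0.9961819727891157
```

View pics/a.png

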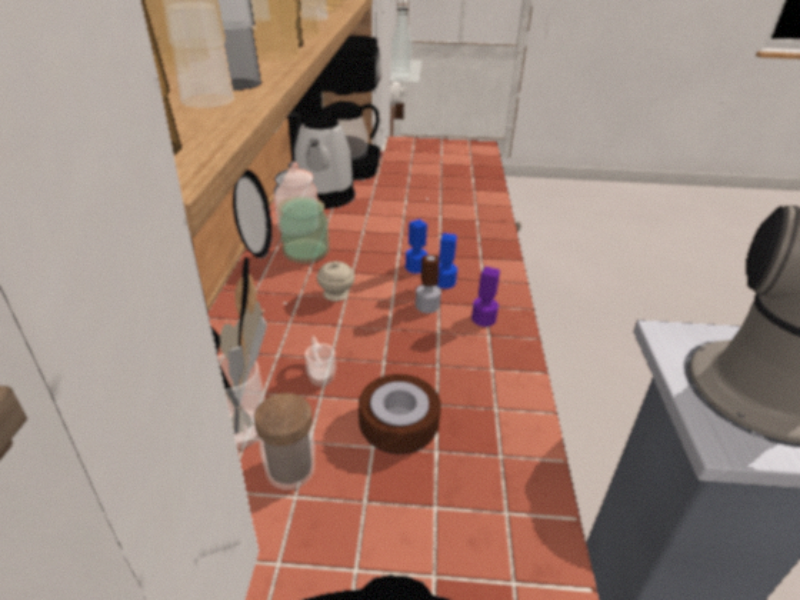

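View pics/b.png

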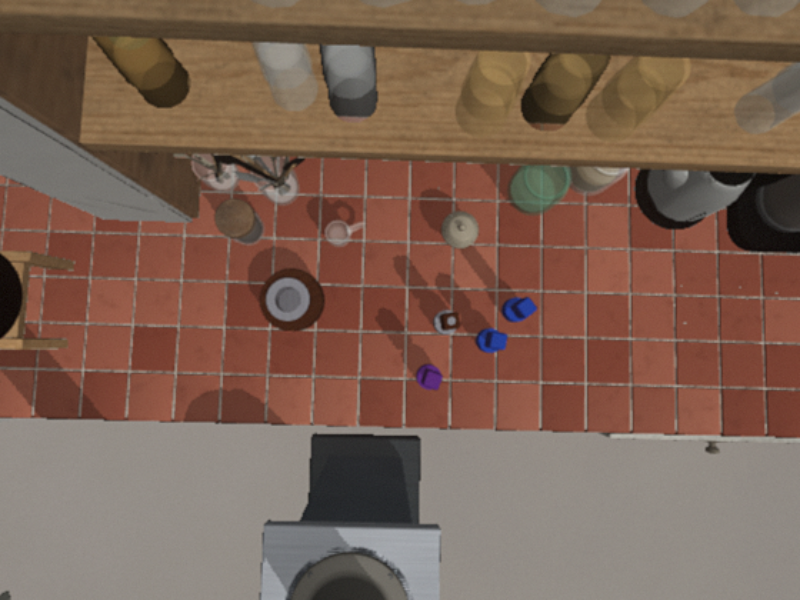

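The side view shows the real tamper (dark handle) at (428,285) and the stand at (400,410). In the top view the tamper is at (447,321) and the stand at (290,298), with the blue and purple look-alikes right of and below the tamper.

```bash
cat > m.py <<'E'
from h import *
d=grab("top"); C=cloud(d); im=d["frame"].astype(int)
def region(u0,v0,r): 
    m=np.zeros((420,560),bool); m[v0-r:v0+r,u0-r:u0+r]=1; return m
# tamper
for n,(u,v) in dict(tamper=(313,225),blue1=(363,216),blue2=(344,238),purp=(300,264),jar=(165,153),bowl=(322,160),cup=(238,162)).items():
    m=region(u,v,22)
    for lo,hi in((.094,.11),(.025,.04)) if n in("tamper","blue1","blue2","purp") else ((.1,.115),(.05,.08),(.03,.05)):
        k=m&(C[...,2]>lo)&(C[...,2]<hi); P=C[k]
        if len(P)>5: 
            print(n,lo,len(P),P.mean(0).round(4),P.min(0).round(3),P.max(0).round(3))
            if n=="tamper" and lo>.09:
                vv,uu=np.nonzero(k); Q=onplane(d,np.c_[uu,vv],.101)[:,:2]
                print(" rect",cv2.minAreaRect(Q.astype(np.float32)*1000))
# stand
m=region(203,209,35)
sat=im.max(2)-im.min(2); 
P=C[m&(C[...,2]>.03)]
print("stand",len(P),cv2.minEnclosingCircle((P[:,:2]*1000).astype(np.float32)))
k=(m&(sat<40)&(im.sum(2)>150)).astype(np.uint8)
cs,h=cv2.findContours(k,cv2.RETR_EXTERNAL,cv2.CHAIN_APPROX_NONE)
c=max(cs,key=cv2.contourArea)[:,0]; print("flange",cv2.fitEllipse((onplane(d,c,.0465)[:,:2]*1000).astype(np.float32)))
b=(m&(C[...,2]<.030)&(k>0)).astype(np.uint8)
print("bore floor px",b.sum(), C[b>0].mean(0) if b.sum() else "")
np.set_printoptions(linewidth=250)
print((C[209,185:222,2]*1000).round().astype(int)); print(im[209,185:222].sum(1))
d2=grab("side")
for n,dd in(("s",d2),("t",d)): print(n,proj(dd,[0.,0,0]))
E
python3 m.py
```

```text
tamper 0.094 131 [ 0.5201 -0.1609  0.1018] [ 0.507 -0.176  0.097] [ 0.534 -0.147  0.106]
 rect ((520.2785034179688, -161.5708465576172), (26.4031982421875, 28.839435577392578), 1.6651251316070557)
tamper 0.025 90 [ 0.5176 -0.1535  0.0344] [ 0.5   -0.178  0.025] [ 0.542 -0.14   0.04 ]
blue1 0.094 190 [ 0.5316 -0.2735  0.1017] [ 0.492 -0.304  0.095] [ 0.564 -0.227  0.106]
blue1 0.025 120 [ 0.5391 -0.2736  0.0345] [ 0.505 -0.301  0.026] [ 0.566 -0.235  0.04 ]
blue2 0.094 149 [ 0.4938 -0.2426  0.1016] [ 0.476 -0.281  0.095] [ 0.544 -0.176  0.106]
blue2 0.025 166 [ 0.506  -0.2491  0.0346] [ 0.469 -0.297  0.026] [ 0.548 -0.219  0.039]
purp 0.094 137 [ 0.4214 -0.1318  0.1015] [ 0.406 -0.147  0.095] [ 0.437 -0.116  0.106]
purp 0.025 89 [ 0.426  -0.1255  0.0346] [ 0.4   -0.151  0.026] [ 0.441 -0.11   0.039]
jar 0.1 595 [0.6836 0.2082 0.1064] [0.651 0.157 0.1  ] [0.737 0.241 0.113]
jar 0.05 117 [0.6734 0.1893 0.0648] [0.651 0.164 0.05 ] [0.749 0.257 0.08 ]
jar 0.03 66 [0.6957 0.2122 0.0409] [0.651 0.171 0.03 ] [0.755 0.276 0.05 ]
bowl 0.05 403 [ 0.687  -0.1806  0.0583] [ 0.659 -0.211  0.05 ] [ 0.717 -0.154  0.073]
bowl 0.03 134 [ 0.6816 -0.1758  0.0444] [ 0.655 -0.215  0.034] [ 0.722 -0.148  0.05 ]
cup 0.05 47 [0.6767 0.0367 0.0519] [0.655 0.002 0.05 ] [0.697 0.06  0.054]
cup 0.03 106 [0.6771 0.0299 0.0439] [ 0.653 -0.007  0.03 ] [0.696 0.061 0.05 ]
stand 1321 ((527.1829833984375, 63.86049270629883), 116.1820068359375)
flange ((553.0480346679688, 124.74177551269531), (77.8675765991211, 78.38558959960938), 41.15089416503906)
bore floor px 501 [0.55274374 0.12882739 0.00555428]
[44 41 46 46 47 47 48 49 38 27 16 14 14 14 13 12 14 11 15 14 11 15 15 12 13 14 48 48 49 47 45 46 43 40 44 41 44]
[162 288 391 384 387 391 380 301 209 218 272 300 294 301 301 299 299 305 306 306 306 302 321 304 294 323 393 376 392 401 388 297 124 112 121 119 122]
s [[535.59427339 270.96808233]]
t [[243.57763101 429.21958494]]
```

```bash
cat >> h.py <<'E'
def plan(pos,Rt,n):
    "rows (turn/6deg, shift/40mm) from the present pose to the target, n equal steps"
    s=bot.observe(); p=np.array(s["eef_pos"]); R0=R.from_matrix(quat(s["tool_rot"])); 
    w=(R0.inv()*R.from_matrix(Rt)).as_rotvec(); dp=(np.array(pos)-p)/n
    for i in range(n):
        Ri=R0*R.from_rotvec(w*i/n)
        print(((w/n)/np.radians(6)).round(2).tolist(),(Ri.inv().apply(dp)/.04).round(2).tolist())
def down(psi,lean=0,axis=(0,1,0)):
    "tool down, jaw axis (tool y) at angle psi deg from world x; lean deg about world axis"
    y=np.array([np.cos(np.radians(psi)),np.sin(np.radians(psi)),0]);z=np.array([0,0,-1.])
    return R.from_rotvec(np.radians(lean)*np.array(axis)).as_matrix()@np.c_[np.cross(y,z),y,z]
E
python3 - <<'E'
from h import *
d=grab("wrist");print(np.array(d["T_tool_cam"]).round(4).tolist(),d["fovy"],d["p"])
plan([.50,.125,.25],down(0),16)
E
```

```text
[[0.0001, -0.9688, -0.2479, 0.065], [1.0, 0.0001, 0.0002, 0.0008], [-0.0002, -0.2479, 0.9688, -0.1583], [0.0, 0.0, 0.0, 1.0]] 61.67694781919927 [0.06902192 0.52525307 0.3846564 ]
[-0.0, 0.0, 0.79] [-0.71, -0.43, -0.04]
[-0.0, 0.0, 0.79] [-0.74, -0.38, -0.04]
[-0.0, 0.0, 0.79] [-0.77, -0.31, -0.04]
[-0.0, 0.0, 0.79] [-0.79, -0.25, -0.04]
[-0.0, 0.0, 0.79] [-0.81, -0.18, -0.04]
[-0.0, 0.0, 0.79] [-0.82, -0.12, -0.04]
[-0.0, 0.0, 0.79] [-0.83, -0.05, -0.04]
[-0.0, 0.0, 0.79] [-0.83, 0.02, -0.04]
[-0.0, 0.0, 0.79] [-0.83, 0.09, -0.04]
[-0.0, 0.0, 0.79] [-0.82, 0.16, -0.04]
[-0.0, 0.0, 0.79] [-0.8, 0.22, -0.04]
[-0.0, 0.0, 0.79] [-0.78, 0.29, -0.04]
[-0.0, 0.0, 0.79] [-0.75, 0.35, -0.04]
[-0.0, 0.0, 0.79] [-0.72, 0.41, -0.04]
[-0.0, 0.0, 0.79] [-0.68, 0.47, -0.04]
[-0.0, 0.0, 0.79] [-0.64, 0.52, -0.04]
```

Emit:
carry_out(
  deltas=[
    [[0,0,0.79],[-0.71,-0.43,-0.04],-0.1],
    [[0,0,0.79],[-0.74,-0.38,-0.04],-0.1],
    [[0,0,0.79],[-0.77,-0.31,-0.04],-0.1],
    [[0,0,0.79],[-0.79,-0.25,-0.04],-0.1],
    [[0,0,0.79],[-0.81,-0.18,-0.04],-0.1],
    [[0,0,0.79],[-0.82,-0.12,-0.04],-0.1],
    [[0,0,0.79],[-0.83,-0.05,-0.04],-0.1],
    [[0,0,0.79],[-0.83,0.02,-0.04],-0.1],
    [[0,0,0.79],[-0.83,0.09,-0.04],-0.1],
    [[0,0,0.79],[-0.82,0.16,-0.04],-0.1],
    [[0,0,0.79],[-0.8,0.22,-0.04],-0.1],
    [[0,0,0.79],[-0.78,0.29,-0.04],-0.1],
  ],
  squeeze=40,
)

```text
t: 1.25
eef_pos: [0.409, 0.2063, 0.2447]
tool_rot: [-0.001, 0.597, 0.802, -0.0]
wrist_force: [1.1, 1.3, 0.1]
opening: 0.0503
```

```bash
python3 - <<'E'
from h import *
plan([.55,.15,.25],down(0),8)
E
```

```text
[-0.0, -0.0, 0.35] [-0.29, 0.37, -0.02]
[-0.0, -0.0, 0.35] [-0.28, 0.38, -0.02]
[-0.0, -0.0, 0.35] [-0.27, 0.39, -0.02]
[-0.0, -0.0, 0.35] [-0.25, 0.4, -0.02]
[-0.0, -0.0, 0.35] [-0.24, 0.41, -0.02]
[-0.0, -0.0, 0.35] [-0.22, 0.42, -0.02]
[-0.0, -0.0, 0.35] [-0.21, 0.43, -0.02]
[-0.0, -0.0, 0.35] [-0.19, 0.43, -0.02]
```

Emit:
carry_out(
  deltas=[
    [[0,0,0.5],[-0.38,0.5,0],-0.1],
    [[0,0,0.5],[-0.36,0.52,0],-0.1],
    [[0,0,0.5],[-0.34,0.54,0],-0.1],
    [[0,0,0.5],[-0.32,0.56,0],-0.1],
    [[0,0,0.5],[-0.28,0.57,0],-0.1],
    [[0,0,0.5],[-0.25,0.58,-0.1],-0.1],
    [[0,0,0],[0,0,0],-0.1],
    [[0,0,0],[0,0,0],-0.1],
  ],
)

```text
t: 1.92
eef_pos: [0.5601, 0.138, 0.2474]
tool_rot: [-0.0, 0.726, 0.688, -0.001]
wrist_force: [-0.3, -0.1, 0.4]
opening: 0.0506
```

```bash
cat > w.py <<'E'
from h import *
d=grab("wrist"); save(d,"w1.png"); C=cloud(d); im=d["frame"].astype(int)
c=proj(d,[.553,.125,.0465])[0]; print("tcp",bot.observe()["eef_pos"],"stand px",c,"f",d["f"])
Z=C[...,2]; near=np.hypot(C[...,0]-.553,C[...,1]-.125)
fl=((Z>.0425)&(Z<.052)&(near<.055)&((im.max(2)-im.min(2))<45)).astype(np.uint8)
cs,h=cv2.findContours(fl,cv2.RETR_CCOMP,cv2.CHAIN_APPROX_NONE)
for i,q in enumerate(cs):
    if cv2.contourArea(q)>800: 
        P=onplane(d,q[:,0],.0465)[:,:2]*1000; print("hole" if h[0][i][3]>=0 else "outer",cv2.fitEllipse(P.astype(np.float32)))
# grey-level check of bore edge
print("flange z med",np.median(Z[fl>0]))
E
python3 w.py
```

```text
tcp [0.56000728 0.13806832 0.24748479] stand px [270.79993438 200.21748197] f 351.7410458205269
outer ((554.718017578125, 126.2993392944336), (77.01152038574219, 77.3442611694336), 148.74725341796875)
hole ((554.3178100585938, 126.6098861694336), (45.41004943847656, 45.93177032470703), 88.67516326904297)
flange z med 0.046838346889780336
```

View pics/w1.png

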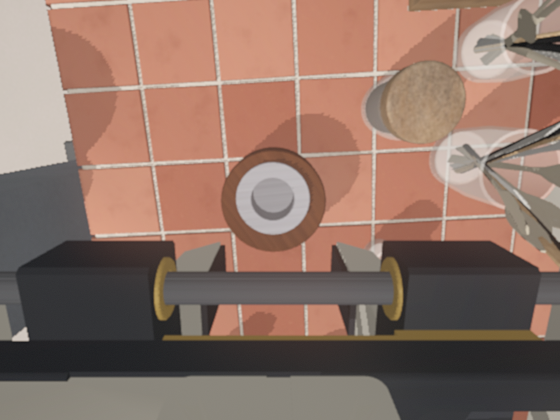

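The wrist view shows the stand at about (272,198): flange and bore are concentric, and the sizes match the given ones (77.2 and 45.6 mm). Next I move over the tamper.

Emit:
carry_out(
  deltas=[
    [[0,0,-0.1],[-0.95,-0.08,0],-0.1],
    [[0,0,-0.1],[-0.95,-0.08,0],-0.1],
    [[0,0,-0.1],[-0.95,-0.08,0],-0.1],
    [[0,0,-0.1],[-0.95,-0.08,0],-0.1],
    [[0,0,-0.1],[-0.95,-0.08,0],-0.1],
    [[0,0,0],[-0.95,-0.08,0],-0.1],
    [[0,0,0],[-0.95,-0.08,0],-0.1],
    [[0,0,0],[-0.5,-0.08,0],-0.1],
    [[0,0,0],[0,0,0],-0.1],
    [[0,0,0],[0,0,0],-0.1],
  ],
)

```text
t: 2.8
eef_pos: [0.521, -0.1484, 0.2472]
tool_rot: [-0.002, 0.699, 0.715, -0.001]
wrist_force: [0.2, 0.5, 0.1]
opening: 0.0507
```

```bash
cat > w2.py <<'E'
from h import *
d=grab("wrist"); save(d,"w2.png"); C=cloud(d); im=d["frame"].astype(int); Z=C[...,2]
near=np.hypot(C[...,0]-.520,C[...,1]+.161)
for nm,lo,hi,z in(("top",.094,.108,.101),("piston",.028,.040,.034)):
    k=((Z>lo)&(Z<hi)&(near<.04)).astype(np.uint8); q=max(cv2.findContours(k,0,1)[0],key=cv2.contourArea)[:,0]
    P=(onplane(d,q,z)[:,:2]*1000).astype(np.float32)
    print(nm,len(q),cv2.minAreaRect(P) if nm=="top" else cv2.minEnclosingCircle(P))
    if nm=="piston": print(cv2.fitEllipse(P))
s=bot.observe();print(s["eef_pos"],quat(s["tool_rot"]).round(3).tolist(),s["t"])
E
python3 w2.py
```

```text
top 110 ((522.0665893554688, -158.0205078125), (27.60997772216797, 28.279268264770508), 9.328051567077637)
piston 140 ((521.949462890625, -158.42930603027344), 21.975482940673828)
((521.7857055664062, -160.22219848632812), (39.888893127441406, 44.31826400756836), 176.56051635742188)
[ 0.52108223 -0.14803035  0.24724402] [[-0.024, 1.0, -0.004], [1.0, 0.024, 0.001], [0.001, -0.004, -1.0]] 2.85
```

View pics/w2.png

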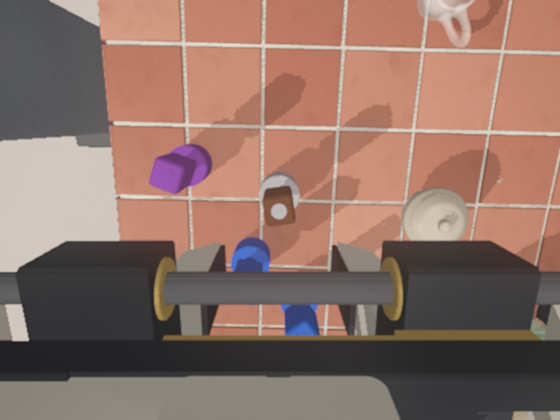

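The tamper is at about (278,200), its square handle turned about 9°. Both measures of its axis agree at (0.522, −0.158). The look-alikes are clear of the fingers.

Emit:
carry_out(
  deltas=[
    [[0,0,-0.65],[-0.12,0.02,0.5],-0.1],
    [[0,0,-0.65],[-0.12,0.02,0.9],-0.1],
    [[0,0,0],[0,0,0.9],-0.1],
    [[0,0,0],[0,0,0.9],-0.1],
    [[0,0,0],[0,0,0.5],-0.1],
    [[0,0,0],[0,0,0.3],-0.1],
    [[0,0,0],[0,0,0],-0.1],
    [[0,0,0],[0,0,0],-0.1],
  ],
)

```text
t: 3.52
eef_pos: [0.5255, -0.142, 0.085]
tool_rot: [0.001, 0.638, 0.77, 0.002]
wrist_force: [-0.7, 1.2, 0.6]
opening: 0.0503
```

```bash
python3 - <<'E'
from h import *
print(bot.observe())
plan([.522,-.158,.058],down(9.3),1)
E
```

```text
{'t': 3.5167, 'joints': array([-0.40644601,  0.52795779,  1.65823672,  0.00343715,  0.95319005,
       -0.5948627 ]), 'qd': array([ 0.03201803,  0.01036758,  0.02540419,  0.0025507 , -0.00509137,
        0.00418129]), 'joint_torque': array([-2.70815212e-01, -4.63969588e+01, -1.88800371e+01,  3.71712365e-02,
        1.98952504e-02, -5.31723839e-03]), 'eef_pos': array([ 0.52548752, -0.14202971,  0.08498949]), 'tool_rot': array([6.65692867e-04, 6.38218642e-01, 7.69853090e-01, 1.65587341e-03]), 'wrist_force': array([-0.73784945,  1.24417745,  0.57579024]), 'torque': array([-0.06771714,  0.02634001,  0.00058955]), 'opening': 0.050295992511923945}
[0.03, -0.01, 0.23] [-0.38, -0.16, 0.67]
```

Emit:
carry_out(
  deltas=[
    [[0,0,0.1],[-0.38,-0.15,0.1],-0.1],
    [[0,0,0.1],[0,0,0.25],-0.1],
    [[0,0,0],[0,0,0.25],-0.1],
    [[0,0,0],[0,0,0],-0.1],
    [[0,0,0],[0,0,0],-0.1],
  ],
)

```text
t: 3.93
eef_pos: [0.5257, -0.154, 0.0642]
tool_rot: [0.004, 0.644, 0.765, 0.003]
wrist_force: [-0.4, 0.6, 1.0]
opening: 0.0505
```

```bash
python3 - <<'E'
from h import *
plan([.522,-.158,.058],down(9.3),1)
E
```

```text
[0.09, 0.02, 0.08] [-0.08, -0.11, 0.15]
```

Emit:
carry_out(
  deltas=[
    [[0.1,0,0.1],[-0.1,-0.12,0.16],-0.1],
    [[0,0,0],[0,0,0],-0.1],
    [[0,0,0],[0,0,0],-0.1],
  ],
)

```text
t: 4.18
eef_pos: [0.522, -0.1584, 0.0582]
tool_rot: [0.001, 0.648, 0.762, -0.001]
wrist_force: [0.2, 0.6, -0.2]
opening: 0.0505
```

```bash
python3 - <<'E'
from h import *
plan([.522,-.158,.058],down(9.3),1)
E
```

```text
[-0.0, 0.02, -0.02] [0.01, 0.0, 0.01]
```

Well placed; I close now.

Emit:
carry_out(
  deltas=[
    [[0,0,0],[0,0,0],1],
    [[0,0,0],[0,0,0],1],
    [[0,0,0],[0,0,0],1],
    [[0,0,0],[0,0,0],1],
    [[0,0,0],[0,0,0],1],
    [[0,0,0],[0,0,0],1],
    [[0,0,0],[0,0,0],1],
    [[0,0,0],[0,0,0],1],
  ],
  squeeze=45,
)

```text
t: 4.85
eef_pos: [0.522, -0.1585, 0.0585]
tool_rot: [0.001, 0.648, 0.761, -0.001]
wrist_force: [-0.5, -0.7, -2.0]
opening: 0.0275
```

```bash
python3 - <<'E'
from h import *
s=bot.observe();print(s["eef_pos"],s["wrist_force"],s["torque"],s["opening"],quat(s["tool_rot"]).round(3).tolist())
E
```

```text
[ 0.52198863 -0.15847019  0.05853548] [-0.54924279 -0.70648298 -2.00579033] [-0.13803678  0.06304557  0.03727676] 0.027488316106139957 [[-0.16, 0.987, 0.0], [0.987, 0.16, -0.003], [-0.003, -0.0, -1.0]]
```

Emit:
carry_out(
  deltas=[
    [[0,0,0],[0,0,-0.5],1],
    [[0,0,0],[0,0,-0.8],1],
    [[0,0,0],[0,0,-0.8],1],
    [[0,0,0],[0.5,0.14,-0.4],1],
    [[0,0,0],[0.9,0.25,0],1],
    [[0,0,0],[0.9,0.25,0],1],
    [[0,0,0],[0.9,0.25,0],1],
    [[0,0,0],[0.9,0.25,0],1],
    [[0,0,0],[0.9,0.25,0],1],
    [[0,0,0],[0.7,0.25,0],1],
    [[0,0,0],[0.4,0.15,0],1],
    [[0,0,0],[0,0,0],1],
  ],
)

```text
t: 5.85
eef_pos: [0.5527, 0.1041, 0.1595]
tool_rot: [-0.003, 0.651, 0.759, -0.002]
wrist_force: [-0.6, -0.3, -2.4]
opening: 0.0279
```

```bash
python3 - <<'E'
from h import *
s=bot.observe();print(s["t"],s["eef_pos"],s["wrist_force"],s["torque"],s["opening"],quat(s["tool_rot"]).round(3).tolist())
plan([.5544,.1265,.15],down(9.3),2)
E
```

```text
5.85 [0.55267292 0.1041361  0.15951861] [-0.55979139 -0.3219856  -2.41700865] [-0.10563085  0.02773271  0.01059191] 0.027851505821564086 [[-0.153, 0.988, -0.006], [0.988, 0.153, 0.001], [0.002, -0.006, -1.0]]
[-0.03, -0.01, -0.04] [0.27, 0.06, 0.12]
[-0.03, -0.01, -0.04] [0.27, 0.07, 0.12]
```

```bash
cat >> h.py <<'E'
CB=np.array([.5544,.1263]); PSI=9.3; LT=.0585
yt=np.array([np.cos(np.radians(PSI)),np.sin(np.radians(PSI)),0]); xt=np.array([-yt[1],yt[0],0])
def pose(th,sF,depth,xoff=0):
    "TCP pose: lean th deg towards +yt, foot centre at sF,xoff (m) from bore, low foot corner depth (m) below flange"
    t=np.radians(th); Rt=R.from_rotvec(-t*-xt).as_matrix()@down(PSI)
    F=np.r_[CB,.0465-depth+.022*np.sin(t)]+sF*yt+xoff*xt
    return F-LT*Rt[:,2],Rt
def state():
    s=bot.observe(); Q=quat(s["tool_rot"]); F=s["eef_pos"]+LT*Q[:,2]; e=F-np.r_[CB,0]
    th=np.degrees(np.arcsin(-Q[:,2]@yt)); tx=np.degrees(np.arcsin(-Q[:,2]@xt))
    f=np.array(s["wrist_force"])
    print("t %.2f lean %.2f leanx %.2f sF %.2f x %.2f zF %.2f depthL %.2f mm | f_s %.1f f_x %.1f f_z %.1f  tq %s open %.4f"%(s["t"],th,tx,e@yt*1e3,e@xt*1e3,F[2]*1e3,(.0465-F[2]+.022*np.sin(np.radians(th)))*1e3,f@yt,f@xt,f[2],np.array(s["torque"]).round(2),s["opening"]))
E
python3 - <<'E'
from h import *
state(); p,Rt=pose(10,-.0018,-.010); print(p,Rt[:,2]); plan(p,Rt,4)
E
```

```text
t 5.85 lean 0.34 leanx -0.12 sF -5.64 x -21.47 zF 101.02 depthL -54.39 mm | f_s -0.6 f_x -0.2 f_z -2.4  tq [-0.11  0.03  0.01] open 0.0279
[0.56264855 0.12765075 0.11793151] [-0.1713657  -0.02806221 -0.98480775]
[0.4, -0.01, -0.02] [0.14, 0.09, 0.26]
[0.4, -0.01, -0.02] [0.14, 0.1, 0.26]
[0.4, -0.01, -0.02] [0.14, 0.11, 0.25]
[0.4, -0.01, -0.02] [0.14, 0.12, 0.25]
```

Emit:
carry_out(
  deltas=[
    [[0.4,0,0],[0.14,0.09,0.26],1],
    [[0.4,0,0],[0.14,0.1,0.26],1],
    [[0.4,0,0],[0.14,0.11,0.25],1],
    [[0.4,0,0],[0.14,0.12,0.25],1],
    [[0,0,0],[0,0,0],1],
    [[0,0,0],[0,0,0],1],
  ],
)

```text
t: 6.35
eef_pos: [0.5616, 0.1286, 0.1146]
tool_rot: [-0.06, 0.647, 0.757, -0.069]
wrist_force: [0.4, 0.0, -2.2]
opening: 0.0276
```

```bash
python3 - <<'E'
from h import *
state(); p,Rt=pose(10,-.0018,-.010); plan(p,Rt,2)
E
```

```text
t 6.35 lean 10.50 leanx -0.11 sF -3.17 x 1.22 zF 57.09 depthL -6.58 mm | f_s 0.4 f_x -0.0 f_z -2.2  tq [-0.03 -0.2  -0.03] open 0.0276
[-0.04, -0.01, -0.02] [-0.01, 0.0, -0.04]
[-0.04, -0.01, -0.02] [-0.01, 0.0, -0.04]
```

Emit:
carry_out(
  deltas=[
    [[0,0,0],[-0.03,0,-0.02],1],
    [[0,0,0],[0,0,0],1],
  ],
)

```text
t: 6.52
eef_pos: [0.5615, 0.1261, 0.1155]
tool_rot: [-0.06, 0.647, 0.757, -0.069]
wrist_force: [0.7, 0.2, -2.8]
opening: 0.0277
```

```bash
python3 - <<'E'
from h import *
state()
d=grab("side"); w=grab("wrist")
u,v=proj(d,[.554,.126,.06])[0].astype(int); a=d["frame"][max(v-75,0):v+75,u-50:u+50]
b=w["frame"][80:280,180:400]
cv2.imwrite("pics/c.png",np.hstack([cv2.resize(a,(380,570),interpolation=2),cv2.resize(b,(418,570)if 0 else (418,380)).repeat(1,0) if 0 else cv2.resize(b,(418,570))])[:,:,::-1])
E
```

```text
t 6.52 lean 10.47 leanx -0.10 sF -3.66 x -1.27 zF 57.97 depthL -7.47 mm | f_s 0.7 f_x 0.1 f_z -2.8  tq [-0.08 -0.21 -0.03] open 0.0277
```

View pics/c.png

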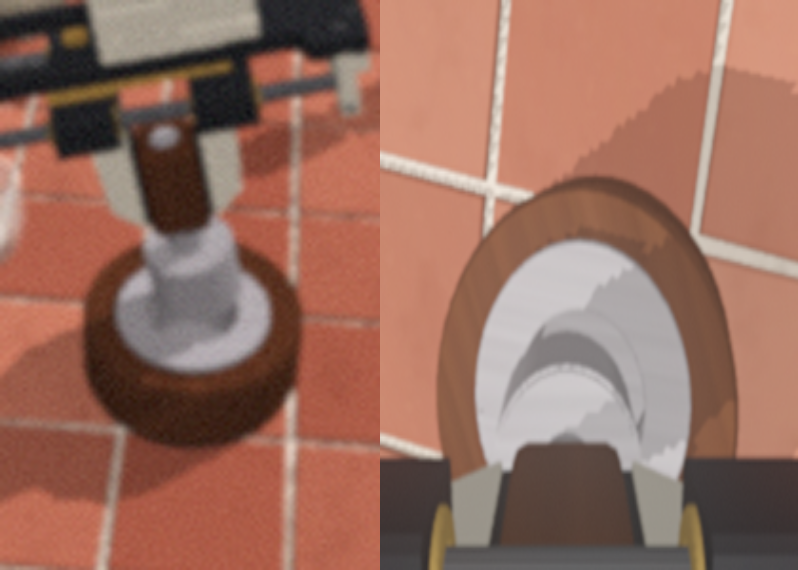

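The tamper is held leaning directly over the bore, low edge to the far side, not touching anything yet. I fine-position it, then lower it.

Emit:
carry_out(
  deltas=[
    [[0,0,0],[0,0,0],1],
    [[0,0,0],[0,0,0],1],
  ],
)

```text
t: 6.78
eef_pos: [0.5616, 0.1257, 0.1171]
tool_rot: [-0.059, 0.647, 0.757, -0.068]
wrist_force: [0.7, 0.9, -2.7]
opening: 0.028
```

```bash
python3 - <<'E'
from h import *
state(); p,Rt=pose(10,-.0018,-.003); plan(p,Rt,1)
E
```

```text
t 6.78 lean 10.32 leanx -0.10 sF -3.51 x -1.61 zF 59.59 depthL -9.15 mm | f_s 0.8 f_x 0.8 f_z -2.7  tq [-0.06 -0.16  0.  ] open 0.0280
[-0.05, -0.02, -0.07] [0.04, 0.06, 0.15]
```

Emit:
carry_out(
  deltas=[
    [[-0.05,0,0],[0.04,0.05,0.15],1],
    [[0,0,0],[0,0,0],1],
    [[0,0,0],[0,0,0],1],
    [[0,0,0],[0,0,0],1],
  ],
)

```text
t: 7.12
eef_pos: [0.5623, 0.1275, 0.1113]
tool_rot: [-0.056, 0.648, 0.757, -0.065]
wrist_force: [-0.5, 0.6, -2.8]
opening: 0.028
```

```bash
python3 - <<'E'
from h import *
state(); p,Rt=pose(10,-.0018,.002); plan(p,Rt,1)
E
```

```text
t 7.12 lean 9.86 leanx -0.10 sF -2.02 x 0.02 zF 53.70 depthL -3.43 mm | f_s -0.4 f_x 0.6 f_z -2.8  tq [-0.09 -0.14  0.04] open 0.0280
[0.02, -0.02, -0.07] [0.0, 0.03, 0.13]
```

Emit:
carry_out(
  deltas=[
    [[0,0,0],[0,0.02,0.13],1],
    [[0,0,0],[0,0,0],1],
    [[0,0,0],[0,0,0],1],
  ],
)

```text
t: 7.37
eef_pos: [0.5622, 0.1276, 0.1055]
tool_rot: [-0.056, 0.648, 0.757, -0.065]
wrist_force: [0.5, 0.4, -2.9]
opening: 0.0276
```

```bash
python3 - <<'E'
from h import *
state(); p,Rt=pose(10,-.0018,.005); plan(p,Rt,1)
E
```

```text
t 7.37 lean 9.86 leanx -0.10 sF -2.11 x 0.13 zF 47.83 depthL 2.44 mm | f_s 0.6 f_x 0.3 f_z -2.9  tq [-0.05 -0.22  0.04] open 0.0276
[0.02, -0.02, -0.06] [-0.0, 0.02, 0.06]
```

Emit:
carry_out(
  deltas=[
    [[0,0,0],[0,0.01,0.06],1],
    [[0,0,0],[0,0,0],1],
    [[0,0,0],[0,0,0],1],
  ],
)

```text
t: 7.62
eef_pos: [0.5621, 0.1276, 0.1024]
tool_rot: [-0.056, 0.648, 0.757, -0.065]
wrist_force: [-0.5, -0.0, -2.8]
opening: 0.0277
```

```bash
python3 - <<'E'
from h import *
state(); p,Rt=pose(10,-.0003,.005); plan(p,Rt,1)
E
```

```text
t 7.62 lean 9.90 leanx -0.10 sF -2.26 x 0.17 zF 44.80 depthL 5.48 mm | f_s -0.5 f_x 0.0 f_z -2.8  tq [-0.08 -0.21 -0.01] open 0.0277
[0.02, -0.02, -0.06] [-0.0, 0.05, -0.02]
```

Emit:
carry_out(
  deltas=[
    [[0,0,0],[0,0.035,0],1],
    [[0,0,0],[0,0,0],1],
    [[0,0,0],[0,0,0],1],
  ],
)

```text
t: 7.87
eef_pos: [0.5635, 0.1278, 0.1021]
tool_rot: [-0.056, 0.648, 0.757, -0.066]
wrist_force: [-0.4, -0.3, -2.2]
opening: 0.028
```

```bash
python3 -c "
from h import *
state()"
```

```text
t 7.87 lean 9.92 leanx -0.10 sF -0.82 x 0.14 zF 44.50 depthL 5.79 mm | f_s -0.4 f_x -0.2 f_z -2.2  tq [-0.08 -0.07  0.02] open 0.0280
```

Emit:
carry_out(
  deltas=[
    [[0,0,0],[0,0.025,0],1],
    [[0,0,0],[0,0,0],1],
    [[0,0,0],[0,0,0],1],
  ],
)

```text
t: 8.12
eef_pos: [0.5637, 0.1279, 0.1021]
tool_rot: [-0.057, 0.648, 0.757, -0.066]
wrist_force: [0.1, -0.5, -2.0]
opening: 0.0279
```

```bash
python3 -c "
from h import *
state()"
```

```text
t 8.12 lean 10.04 leanx -0.10 sF -0.72 x 0.18 zF 44.46 depthL 5.87 mm | f_s -0.0 f_x -0.5 f_z -2.0  tq [-0.06 -0.02  0.02] open 0.0279
```

Emit:
carry_out(
  deltas=[
    [[0,0,0],[0,0.035,0],1],
    [[0,0,0],[0,0,0],1],
    [[0,0,0],[0,0,0],1],
  ],
)

```text
t: 8.37
eef_pos: [0.5639, 0.128, 0.1019]
tool_rot: [-0.058, 0.647, 0.757, -0.068]
wrist_force: [-2.5, 0.2, -2.1]
opening: 0.0278
```

```bash
python3 -c "
from h import *
state()"
```

```text
t 8.37 lean 10.22 leanx -0.10 sF -0.72 x 0.21 zF 44.35 depthL 6.06 mm | f_s -2.4 f_x 0.6 f_z -2.1  tq [-0.14  0.18 -0.04] open 0.0278
```

```bash
python3 - <<'E'
from h import *
p,Rt=pose(8,-.0009,.0055,.0001); plan(p,Rt,1)
E
```

```text
[-0.37, -0.02, -0.06] [-0.0, -0.06, 0.01]
```

Emit:
carry_out(
  deltas=[
    [[-0.37,0,0],[0,-0.06,0.01],1],
    [[0,0,0],[0,0,0],1],
    [[0,0,0],[0,0,0],1],
  ],
)

```text
t: 8.62
eef_pos: [0.5617, 0.1277, 0.1015]
tool_rot: [-0.045, 0.648, 0.758, -0.052]
wrist_force: [0.4, 0.5, -3.6]
opening: 0.0279
```

```bash
python3 - <<'E'
from h import *
state(); p,Rt=pose(6,-.0008,.0055,.0001); plan(p,Rt,1)
E
```

```text
t 8.62 lean 7.95 leanx -0.10 sF -0.70 x 0.29 zF 43.60 depthL 5.94 mm | f_s 0.5 f_x 0.4 f_z -3.6  tq [-0.13 -0.04  0.01] open 0.0279
[-0.33, -0.01, -0.06] [-0.0, -0.05, 0.01]
```

Emit:
carry_out(
  deltas=[
    [[-0.33,0,0],[-0.005,-0.05,0.01],1],
    [[0,0,0],[0,0,0],1],
    [[0,0,0],[0,0,0],1],
  ],
)

```text
t: 8.87
eef_pos: [0.5599, 0.1274, 0.1012]
tool_rot: [-0.035, 0.649, 0.759, -0.04]
wrist_force: [-1.6, -0.8, -2.5]
opening: 0.0281
```

```bash
python3 - <<'E'
from h import *
state(); p,Rt=pose(5,-.0008,.006,.0000); plan(p,Rt,1)
E
```

```text
t 8.87 lean 6.05 leanx -0.11 sF -0.54 x 0.26 zF 43.07 depthL 5.75 mm | f_s -1.7 f_x -0.5 f_z -2.5  tq [-0.09  0.04  0.01] open 0.0281
[-0.18, -0.02, -0.07] [-0.0, -0.03, 0.02]
```

Emit:
carry_out(
  deltas=[
    [[-0.2,0,0],[-0.005,-0.035,0.03],1],
    [[-0.2,0,0],[0,-0.03,0.02],1],
    [[0,0,0],[0,0,0],1],
    [[0,0,0],[0,0,0],1],
  ],
)

```text
t: 9.2
eef_pos: [0.5578, 0.1269, 0.0995]
tool_rot: [-0.022, 0.65, 0.759, -0.025]
wrist_force: [-1.3, 0.4, -2.8]
opening: 0.0276
```

```bash
python3 - <<'E'
from h import *
state(); p,Rt=pose(2,-.0008,.006,.0000); plan(p,Rt,1)
E
```

```text
t 9.20 lean 3.84 leanx -0.11 sF -0.45 x 0.15 zF 41.18 depthL 6.79 mm | f_s -1.3 f_x 0.6 f_z -2.8  tq [-0.05  0.33  0.  ] open 0.0276
[-0.31, -0.02, -0.07] [-0.0, -0.06, -0.0]
```

Emit:
carry_out(
  deltas=[
    [[-0.3,0,0],[0,-0.065,0],1],
    [[0,0,0],[0,0,0],1],
    [[0,0,0],[0,0,0],1],
  ],
)

```text
t: 9.45
eef_pos: [0.5562, 0.1265, 0.0994]
tool_rot: [-0.013, 0.65, 0.76, -0.014]
wrist_force: [-0.8, -0.7, -2.7]
opening: 0.0277
```

```bash
python3 - <<'E'
from h import *
state(); p,Rt=pose(0,-.0008,.007,.0000); plan(p,Rt,1)
E
```

```text
t 9.45 lean 2.16 leanx -0.11 sF -0.40 x 0.05 zF 40.95 depthL 6.38 mm | f_s -0.9 f_x -0.5 f_z -2.7  tq [-0.08  0.15 -0.02] open 0.0277
[-0.36, -0.02, -0.07] [0.0, -0.06, 0.04]
```

Emit:
carry_out(
  deltas=[
    [[-0.36,0,0],[0,-0.065,0.03],1],
    [[0,0,0],[0,0,0],1],
    [[0,0,0],[0,0,0],1],
  ],
)

```text
t: 9.7
eef_pos: [0.5543, 0.1262, 0.0984]
tool_rot: [-0.002, 0.65, 0.76, -0.0]
wrist_force: [-0.7, -0.1, -2.4]
opening: 0.0277
```

```bash
python3 - <<'E'
from h import *
state(); p,Rt=pose(0,-.0008,.010,.0000); plan(p,Rt,1)
E
```

```text
t 9.70 lean 0.16 leanx -0.11 sF -0.26 x 0.03 zF 39.85 depthL 6.71 mm | f_s -0.7 f_x 0.1 f_z -2.4  tq [-0.1   0.03 -0.01] open 0.0277
[-0.03, -0.02, -0.07] [0.0, -0.02, 0.08]
```

Upright in the bore, no forces. Sliding down gently.

Emit:
carry_out(
  deltas=[
    [[-0.02,0,0],[0,-0.012,0.06],1],
    [[0,0,0],[0,0,0.06],1],
    [[0,0,0],[0,0,0.06],1],
    [[0,0,0],[0,0,0],1],
    [[0,0,0],[0,0,0],1],
  ],
)

```text
t: 10.12
eef_pos: [0.5545, 0.1262, 0.0904]
tool_rot: [-0.002, 0.65, 0.76, -0.001]
wrist_force: [-2.4, -0.4, -0.6]
opening: 0.028
```

```bash
python3 - <<'E'
from h import *
state(); p,Rt=pose(0,-.0006,.020,.0000); plan(p,Rt,1)
E
```

```text
t 10.12 lean 0.26 leanx -0.12 sF -0.23 x 0.06 zF 31.92 depthL 14.68 mm | f_s -2.4 f_x -0.0 f_z -0.6  tq [-0.04  0.47  0.02] open 0.0280
[-0.04, -0.02, -0.07] [0.0, -0.02, 0.14]
```

Emit:
carry_out(
  deltas=[
    [[-0.04,0,0],[0,-0.02,0],1],
    [[0,0,0],[0,0,0.05],1],
    [[0,0,0],[0,0,0.05],1],
    [[0,0,0],[0,0,0],1],
    [[0,0,0],[0,0,0],1],
  ],
)

```text
t: 10.53
eef_pos: [0.5542, 0.1262, 0.0859]
tool_rot: [-0.001, 0.65, 0.76, 0.001]
wrist_force: [-1.9, 0.2, -1.7]
opening: 0.0276
```

```bash
python3 - <<'E'
from h import *
state(); p,Rt=pose(0,-.0006,.0335,.0000); plan(p,Rt,1)
E
```

```text
t 10.53 lean -0.04 leanx -0.11 sF -0.21 x 0.03 zF 27.45 depthL 19.04 mm | f_s -1.8 f_x 0.5 f_z -1.7  tq [-0.05  0.41  0.05] open 0.0276
[0.01, -0.02, -0.07] [0.0, -0.01, 0.36]
```

Emit:
carry_out(
  deltas=[
    [[0,0,0],[0,-0.02,0],1],
    [[0,0,0],[0,-0.005,0.05],1],
    [[0,0,0],[0,0,0.05],1],
    [[0,0,0],[0,0,0.05],1],
    [[0,0,0],[0,0,0],1],
    [[0,0,0],[0,0,0],1],
  ],
)

```text
t: 11.03
eef_pos: [0.554, 0.1261, 0.0796]
tool_rot: [0.0, 0.65, 0.76, 0.002]
wrist_force: [-0.9, 0.1, -1.4]
opening: 0.0279
```

```bash
python3 - <<'E'
from h import *
state(); p,Rt=pose(0,-.0006,.0335,.0000); plan(p,Rt,1)
E
```

```text
t 11.03 lean -0.17 leanx -0.11 sF -0.26 x -0.05 zF 21.13 depthL 25.31 mm | f_s -0.8 f_x 0.3 f_z -1.4  tq [-0.01  0.05  0.01] open 0.0279
[0.03, -0.02, -0.08] [0.0, -0.0, 0.2]
```

Forces are small. 8.6 mm to go.

Emit:
carry_out(
  deltas=[
    [[0.01,0,0],[0,-0.005,0.05],1],
    [[0,0,0],[0,0,0.05],1],
    [[0,0,0],[0,0,0.04],1],
    [[0,0,0],[0,0,0],1],
    [[0,0,0],[0,0,0],1],
  ],
)

```text
t: 11.45
eef_pos: [0.554, 0.1261, 0.0733]
tool_rot: [0.0, 0.65, 0.76, 0.001]
wrist_force: [-1.1, 0.5, -1.9]
opening: 0.0277
```

```bash
python3 - <<'E'
from h import *
state(); p,Rt=pose(0,-.0006,.034,.0000); plan(p,Rt,1)
E
```

```text
t 11.45 lean -0.13 leanx -0.10 sF -0.27 x -0.08 zF 14.85 depthL 31.60 mm | f_s -1.0 f_x 0.6 f_z -1.9  tq [-0.06  0.16  0.05] open 0.0277
[0.02, -0.02, -0.08] [0.0, -0.01, 0.06]
```

Emit:
carry_out(
  deltas=[
    [[0,0,0],[0,-0.005,0.03],1],
    [[0,0,0],[0,0,0.025],1],
    [[0,0,0],[0,0,0],1],
    [[0,0,0],[0,0,0],1],
  ],
)

```text
t: 11.78
eef_pos: [0.554, 0.1261, 0.0711]
tool_rot: [0.0, 0.65, 0.76, 0.002]
wrist_force: [-1.1, 0.5, -2.2]
opening: 0.0277
```

```bash
python3 - <<'E'
from h import *
state(); p,Rt=pose(0,-.0006,.034,.0000); plan(p,Rt,1)
E
```

```text
t 11.78 lean -0.16 leanx -0.10 sF -0.25 x -0.05 zF 12.63 depthL 33.81 mm | f_s -1.0 f_x 0.7 f_z -2.2  tq [-0.08  0.17  0.03] open 0.0277
[0.03, -0.02, -0.08] [0.0, -0.0, 0.0]
```

Emit:
carry_out(
  deltas=[
    [[0,0,0],[0,0,0.02],1],
    [[0,0,0],[0,0,0.02],1],
    [[0,0,0],[0,0,0],1],
    [[0,0,0],[0,0,0],1],
  ],
)

```text
t: 12.12
eef_pos: [0.554, 0.1261, 0.0714]
tool_rot: [0.001, 0.65, 0.76, 0.002]
wrist_force: [-0.3, -0.2, -2.5]
opening: 0.0279
```

```bash
python3 - <<'E'
from h import *
state()
E
```

```text
t 12.12 lean -0.20 leanx -0.09 sF -0.22 x -0.03 zF 12.87 depthL 33.55 mm | f_s -0.3 f_x -0.2 f_z -2.5  tq [ 0.01  0.16 -0.02] open 0.0279
```

Emit:
carry_out(
  deltas=[
    [[0,0,0],[0,0,0.03],1],
    [[0,0,0],[0,0,0.03],1],
  ],
)

```text
t: 12.28
eef_pos: [0.5541, 0.1262, 0.071]
tool_rot: [0.001, 0.65, 0.76, 0.002]
wrist_force: [-6.5, -0.6, 12.6]
opening: 0.0276
```

```bash
python3 - <<'E'
from h import *
state(); d=grab("side"); w=grab("wrist"); state()
C=cloud(w); n=np.hypot(C[...,0]-.5536,C[...,1]-.126)
im=w["frame"].astype(int); g=(im.max(2)-im.min(2)<45)
for a,b in((.012,.0215),(.025,.036)):
    k=(n>a)&(n<b)&g&(C[...,2]>.03)&(C[...,2]<.065); print(a,b,k.sum(),np.percentile(C[k][:,2],[10,50,90]).round(4) if k.sum() else "")
u,v=proj(d,[.554,.126,.06])[0].astype(int); a=d["frame"][max(v-75,0):v+75,u-50:u+50]
b=w["frame"][80:280,180:400]
cv2.imwrite("pics/d.png",np.hstack([cv2.resize(a,(380,570),interpolation=2),cv2.resize(b,(418,570))])[:,:,::-1])
E
```

```text
t 12.28 lean -0.25 leanx -0.09 sF -0.06 x 0.08 zF 12.50 depthL 33.91 mm | f_s -6.5 f_x 0.5 f_z 12.6  tq [-0.4   1.38 -0.04] open 0.0276
t 12.38 lean -0.25 leanx -0.08 sF -0.10 x 0.05 zF 12.53 depthL 33.88 mm | f_s -4.4 f_x 1.4 f_z 9.0  tq [-0.34  1.16 -0.03] open 0.0275
0.012 0.0215 1446 [0.0452 0.0468 0.0477]
0.025 0.036 3488 [0.0461 0.0469 0.0477]
```

View pics/d.png

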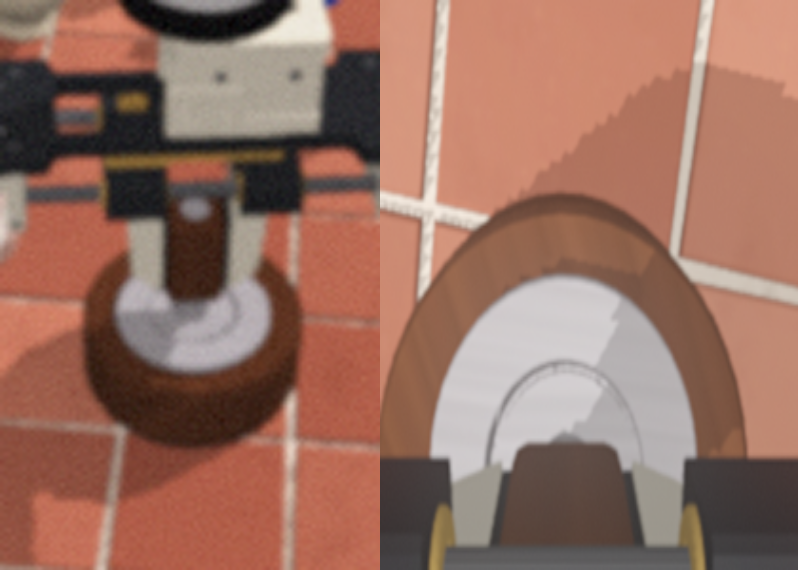

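The piston is flush: its top and the flange both read 46.8–46.9 mm, and a 12 N push at foot height 12.5 mm confirms the floor. I relax, open and rise.

Emit:
carry_out(
  deltas=[
    [[0,0,0],[0,-0.01,0],1],
    [[0,0,0],[0,0,0],1],
    [[0,0,0],[0,0,0],0],
    [[0,0,0],[0,0,0],-0.1],
    [[0,0,0],[0,0,0],-0.1],
    [[0,0,0],[0,0,0],-0.1],
    [[0,0,0],[0,0,0],-0.1],
    [[0,0,0],[0,0,0],-0.1],
  ],
)

```text
t: 13.05
eef_pos: [0.5558, 0.1261, 0.0717]
tool_rot: [0.003, 0.65, 0.76, 0.004]
wrist_force: [-0.5, -0.3, -0.4]
opening: 0.0503
```

Emit:
carry_out(
  deltas=[
    [[0,0,0],[0,0,-0.2],-0.1],
    [[0,0,0],[0,0,-0.3],-0.1],
    [[0,0,0],[0,0,-0.5],-0.1],
    [[0,0,0],[0,0,-0.8],-0.1],
    [[0,0,0],[0,0,-0.8],-0.1],
    [[0,0,0],[0,0,-0.8],-0.1],
    [[0,0,0],[-0.5,0,-0.6],-0.1],
    [[0,0,0],[-0.5,0,0],-0.1],
    [[0,0,0],[0,0,0],-0.1],
    [[0,0,0],[0,0,0],-0.1],
    [[0,0,0],[0,0,0],-0.1],
  ],
)

```text
t: 13.97
eef_pos: [0.5598, 0.0857, 0.2448]
tool_rot: [0.004, 0.65, 0.76, 0.004]
wrist_force: [-0.4, 0.4, 1.4]
opening: 0.0507
```

```bash
python3 - <<'E'
from h import *
state(); w=grab("wrist"); save(w,"e.png")
C=cloud(w); n=np.hypot(C[...,0]-.5536,C[...,1]-.126)
im=w["frame"].astype(int); g=(im.max(2)-im.min(2)<45)
for a,b in((.013,.021),(.025,.036)):
    k=(n>a)&(n<b)&g&(C[...,2]>.03)&(C[...,2]<.065); print(a,b,k.sum(),np.percentile(C[k][:,2],[10,50,90]).round(4) if k.sum() else "")
k=(n<.03)&(C[...,2]>.1); print("handle top",k.sum(),C[k].mean(0) if k.sum() else "")
d=grab("top"); C=cloud(d)
for nm,(u,v) in dict(jar=(165,153),bowl=(322,160),cup=(238,162)).items():
    for lo,hi in((.1,.115),(.05,.08),(.03,.05)):
        P=C[v-22:v+22,u-22:u+22].reshape(-1,3); P=P[(P[:,2]>lo)&(P[:,2]<hi)]
        if len(P)>5: print(nm,lo,len(P),P.mean(0).round(4))
E
```

```text
t 13.97 lean -0.66 leanx -0.01 sF -0.56 x -40.93 zF 186.32 depthL -140.08 mm | f_s -0.3 f_x 0.4 f_z 1.4  tq [-0.11  0.09 -0.06] open 0.0507
0.013 0.021 347 [0.0456 0.0468 0.0478]
0.025 0.036 2118 [0.046  0.0469 0.0479]
handle top 36650 [0.55458577 0.11488939 0.34142899]
jar 0.1 22 [0.7208 0.1937 0.1062]
jar 0.05 10 [0.738  0.1894 0.0636]
jar 0.03 20 [0.7511 0.2578 0.0412]
bowl 0.05 401 [ 0.6868 -0.1804  0.0584]
bowl 0.03 134 [ 0.6814 -0.1767  0.0444]
cup 0.05 38 [0.6745 0.0342 0.0515]
cup 0.03 117 [0.678  0.0308 0.0442]
```

View pics/e.png

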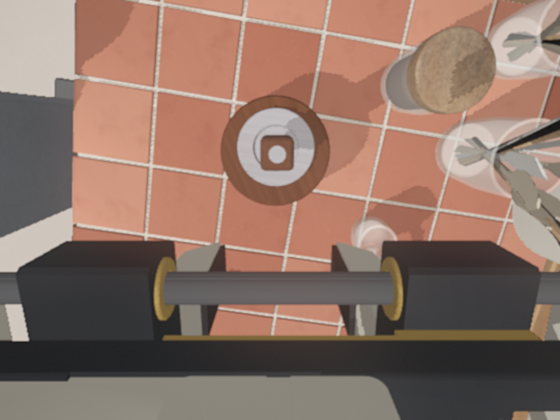

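The wrist view shows the tamper upright and flush in the liner at (277,150), with the jar at (440,75) standing. The arm hides the jar in the top view, so I check its position from the wrist before handing in.

```bash
python3 - <<'E'
from h import *
w=grab("wrist"); C=cloud(w); P=C.reshape(-1,3); P=P[(abs(P[:,2]-.106)<.006)&(np.hypot(P[:,0]-.684,P[:,1]-.208)<.06)]
print(len(P),cv2.minEnclosingCircle((P[:,:2]*1000).astype(np.float32)))
state(); print(bot.close_job())
E
```

```text
5757 ((685.41162109375, 212.5525665283203), 33.39846420288086)
t 14.12 lean -0.57 leanx -0.03 sF -0.85 x -40.35 zF 185.49 depthL -139.21 mm | f_s -0.1 f_x -0.5 f_z 1.0  tq [-0.07  0.07  0.01] open 0.0502
the job is handed in; nothing more can be done
None
```

The tamper is home in its stand and the job was handed in at about 14 s. I gripped it by the handle, leaned it 10° and let its lower edge about 5.5 mm into the bore. After feeling the far wall at about 2.4 N, I straightened it, slid it down to the floor and only then let go.

**Seating:** With the tamper released, the piston top and the flange both read 46.8–46.9 mm. Before letting go, a deliberate 12.6 N push stopped at foot height 12.5 mm. That push was the largest force seen in any reading, and the fingers were clear when I handed in.

**Bystanders:** The sugar bowl and glass cup read within about 1–2.5 mm of where they started. The arm hid the coffee jar in the last top view, so that view gave no valid position for it. The wrist camera showed it standing, centred at (0.685, 0.213). Its first top-view estimate was (0.684, 0.208), which included stray points, and I never moved near it.

**Disagreements:**
- The top and wrist cameras differed by about 2 mm on the distance from tamper to bore; I used the wrist camera.
- The bore's far wall was about 0.8 mm nearer than the cameras suggested, so I corrected by feel.

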